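Delivery check: roll the cold box into the bay and hold the probe in its port

TASK

A chilled delivery has come in: gently push the insulated box along the roller track until it is fully home against the end stop of the bay. Then take the probe thermometer out of its stand and lower its stem, upright, through the middle of the round port in the box lid, without the probe ever touching the box, until the mark ring on the stem is level with the port's rim. Finish still holding the probe there, still and centred, so that the reading can settle, and leave the other things on the counter where they are.

Things in the scene. Friction and masses are not known exactly. Their poses are not given: they have to be found in the camera images.
- track: Roller track fixed to the counter, 460 mm long (its y), 216 mm wide (its x). Origin on the counter under its middle, z up. Ten free-turning steel rollers, 25 mm thick, lie across it, tops 48.5 mm above the counter. Aluminium side frames, inner faces 208 mm apart, rise to 60 mm. Goods are pushed towards its -y end (bay with end stop); the +y end is open.
- bay (a point): Where the centre of the box's underside lies when the box is home: roller-top height, x = 0, y = -117 mm in the track's frame, axes as the track's. Bay guide plates 178 mm apart, 60 to 100 mm above the counter, reach from the stop to 70 mm beyond this point (+y), then flare out over 35 mm. The end stop's rubber buffers are 105 mm from this point to -y; its plate is 99 mm high.
- coldbox: Loose insulated box of dark grey foam, lid on: 170 mm (its x) by 210 mm (its y, along the track) by 120 mm high, 0.6 to 0.9 kg. Origin at the centre of its underside, z up. It stands on the rollers up-track of the bay, within 3 degrees of the track's direction, and rolls easily (under 1 N). Inside it is empty from 18 to 95 mm above its underside.
- box_center (a point): Centre of the box, 60 mm above its underside; axes as the box's. The face to push is 105 mm from it, up-track.
- port (a point): Centre of the probe port's top rim, in the middle of the lid, 124 mm above the box's underside. A white collar, 38 mm across, stands 4 mm above the lid; the round bore, 24 mm wide and 29 mm long, goes through collar and lid into the empty box.
- stand: Probe stand, fixed to the counter: white plastic block 50 x 50 mm on a steel base plate 95 x 95 x 6 mm, 116 mm high in all, with an upright hole 10 mm wide and 106 mm deep in its top. Origin on the counter under the hole. The stand and the jar change places between starts, to the robot's right.
- probe: Loose probe thermometer, about 90 g, 160 mm long, upright in the stand. Origin at its tip, z up the stem. Steel stem 6 mm thick, 100 mm long; above it a grey plastic handle, a block 20 mm (its x) by 30 mm (its y) by 60 mm high, whose lower end rests on the stand's top. A small display is on its -x face.
- probe_grip (a point): Centre of the probe's handle, 130 mm above the tip; axes as the probe's. Grip it from above, across its 30 mm (along its y) or its 20 mm (along its x).
- probe_mark (a point): Centre of the black mark ring (3 mm high, 8 mm across) on the stem, 65 mm above the tip, on the stem's axis.
- probe_tip (a point): Tip of the stem, on its axis.
- jar: Bystander: jar with a steel lid, 68 mm across and 88 mm high; origin under its centre. Loose.
- tin: Bystander: flat food tin 60 x 100 x 28 mm; origin under its centre. Loose, on the robot's side of the track.
- torch: Bystander: orange hand torch about 120 mm long, 40 mm thick, lying beyond the track; origin under its middle. Loose.
- screwdriver: Bystander: screwdriver lying beyond the track; origin under its middle. Loose.
Things that resemble listed ones, but are neither listed nor needed, are in the scene too. Of the things shaped like the probe, the grey one is meant.

How it is judged:
On the way, in this order (a step that is already met when the one before it is completed fails the run):
1. the box is home in the bay, against the end stop (horizontal distance between box_center and bay below 0.008 m and angle between box_center's own z axis and vertical below 0.05 rad), for 0.2 s.
2. the probe's stem has been lowered through the port (all of step 1 and horizontal distance between probe_tip and port below 0.009 m and z of probe_tip in the frame of port between -0.1 and -0.03 m), for 0.1 s.
At the end, for the whole second after the job is handed in: Box home and still: centre within 8 mm of the bay point. Probe held by the fingers, still, upright within 5 degrees, clear of the box, stem through the port: mark ring within 6 mm of the port axis and 10 mm of rim height, tip within 9 mm of the axis (all of step 2 and horizontal distance between probe_mark and port below 0.006 m and z of probe_mark in the frame of port between -0.01 and 0.01 m and angle between probe_grip's own z axis and vertical below 0.09 rad and contact force between probe and the fingers above 1 N and contact force between probe and coldbox below 0.3 N and linear speed of each of probe, coldbox below 0.02 m/s); the arm keeps its last pose, push and grip.
It fails at once if the probe touched the box (contact force between probe and coldbox above 0.3 N).
It fails at once if the box was rushed or slammed (over 0.4 m/s) (linear speed of coldbox above 0.4 m/s).
It fails at once if the box was tipped (angle between box_center's own z axis and vertical above 0.15 rad).
It fails at once if a bystander (jar, tin, torch or screwdriver) was moved by more than 3 cm (distance of any of jar, tin, torch, screwdriver from where it was at the start of the episode above 0.03 m).
It also fails if it takes over 67 s, if anything falls off the work surface, if the arm or the gripper's body presses on something with over 40 N, if the wrist force passes 120 N, or if a joint passes its speed limit or range.

ROBOT

A 6-joint arm with a two-finger parallel gripper is mounted at the origin on the work surface. World frame = base frame: x ahead of the robot, y to its left, z up, the work surface at z = 0. Lengths are in m, angles in rad, forces in N, time in s.
With the tool pointing down it reaches from about 0.35 to 0.775 m from the base axis. Payload 7.3 kg.
Tool frame: the origin (TCP) lies between the finger pads; the fingertips stand robot.tcp_to_tips ahead of it and the grasp point (between the pads) lies 2 mm behind it (robot.tcp_to_tips is the distance from the TCP to the fingertips, in m); y points along the fingers, x is the direction in which the jaws open and shut, and the axes are right-handed (so a half turn about y gives the same grasp; the last joint's range is limited). The gripper opens to 92 mm and grips with 3 to 60 N. Pads are 19 mm wide; open, the fingers measure 130 mm over their backs; the gripper's body (75 mm by 190 mm) begins 47 mm behind the grasp point.
Start: joints at [1.177, 0.342, 1.524, -0, 1.275, -0.146], TCP at [0.129, 0.509, 0.224] pointing down, gripper open.
Joint ranges: [-2.53, 2.53], [-0.77, 2.02], [0.04, 2.7], [-1, 4.14], [0.28, 2.66], [-3.11, 3.11]. Speed limits (rad/s): [2.57, 2.57, 3.14, 3.14, 3.14, 3.14].

INTERFACE

Orientations are given as [roll, pitch, yaw] about the fixed x, y, z axes, in that order (R = Rz(yaw) Ry(pitch) Rx(roll)).
In Python, from cell import status, read_camera, get_calibration, robot gives the robot as it stands.
- The arm moves only by the shell command python3 -m creep 'ROWS' [FORCE]. ROWS is JSON, a list of rows, each an object of numbers: "dx", "dy", "dz": the shift along the tool's x, y, z in m; "rx", "ry", "rz": the turn, a rotation vector about the tool's x, y, z in rad; "gripper": the opening, from 0 (shut) to 1 (fully open). A call has 1 to 20 rows; each row is the pose to reach, as a shift and turn from the pose commanded when the call began, along the tool's axes at that moment; what a row does not reach only later rows make up. A row lasts 1/8 s, in which the tool goes at most 62.5 mm and 10.7 degrees, less where a joint would pass 70% of its speed; a pose out of reach is approached as far as the arm can. A call with a gripper value outside its range is refused whole. The fingers move at their own pace and stop on an object; FORCE is the grip in N (left out, the last holds). Time passes only in rows, so rows that repeat a pose let the fingers close. It gives the time, the measured TCP pose, the force and the opening at its end, in the units of the state.
- status.observe(): the state, without advancing time (a new reading comes with each control period).
- read_camera(name): name is "scene" or "top" or "wrist"; returns (picture, depth): 384x512x3 uint8, red, green, blue; 384x512 float32, m along the optical axis (not along the pixel's ray), 0 where there is no reading.
- get_calibration(name): a dict with "fx", "fy", "cx", "cy" (pixels), "xyz" and "rotation" of the camera in the world; the wrist camera has in their place "mount" (4x4, takes a point from camera to tool coordinates, whose origin is the TCP and whose axes are the tool frame's). Camera axes: x right, y down, z forward; pixel columns grow to the right and rows downward; lengths in m; the calibration is good to about 2 mm. A picture is of the moment at which its call begins: read the wrist's pose just before it. get_calibration takes no time and is no camera call.
- robot.hand_in(): hands the job in, once; it reports no verdict.
The state is a dict: "time": time; "qpos": joint angles; "qvel": joint speeds; "joint_efforts": joint torques, N m; "tool_pos": TCP position; "tool_rot": TCP orientation; "contact_force": force on the tool from outside, world axes, zero at the start; "torque": the same for the moment, N m; "opening": finger opening in m.
Only numpy, scipy, OpenCV 4.12 (cv2) and the standard library are available. Lean on these libraries where they do the work, as an engineer would, in place of code of your own. Each camera call takes 0.05 s, during which the arm holds its last target.

## Working session

There is one attempt and no reset: what is moved stays moved. The work goes in short steps, Python scripts to look and compute and a shell command to move; the robot and the scene stay as the last step left them, time stands still between calls to the robot, and variables do not carry over. Pictures are saved under pics/ and viewed, and the job is handed in when it is done.

```bash
ls; mkdir -p pics
python3 - <<'E'
from cell import status, read_camera, get_calibration, robot
import numpy as np, cv2
print(status.observe()); print(robot.tcp_to_tips)
for n in ("scene","top","wrist"):
    p,d=read_camera(n); np.savez(f"pics/{n}0.npz",p=p,d=d)
    cv2.imwrite(f"pics/{n}0.png",p[:,:,::-1]); print(n,get_calibration(n))
E
```

```text
pics
{'time': 0.0, 'qpos': array([ 1.17700847e+00,  3.42710980e-01,  1.52500792e+00,  2.47633964e-05,
        1.27537675e+00, -1.46002552e-01]), 'qvel': array([ 0.00143923,  0.00030011, -0.00017938,  0.00132642, -0.00038497,
       -0.00134632]), 'joint_efforts': array([ 3.94709195e-04, -4.31246066e+01, -2.44222945e+01,  7.18459021e-02,
        5.59537194e-02, -1.19959127e-04]), 'tool_pos': array([0.12857735, 0.50859914, 0.22295423]), 'tool_rot': array([-1.57055424e+00,  1.48356653e-03,  1.32300398e+00]), 'contact_force': array([-0.48431503,  0.5907554 , -0.335772  ]), 'torque': array([0.08190942, 0.04068949, 0.01669965]), 'opening': 0.0917437861641191}
0.017
scene {'fx': 397.1509425442849, 'fy': 397.1509425442849, 'cx': 258.1566838692836, 'cy': 196.07300704880268, 'xyz': array([ 1.29146847, -0.03691802,  0.78661784]), 'rotation': array([-2.2960459 ,  0.01227553,  1.60250464])}
top {'fx': 365.1009729894809, 'fy': 365.1009729894809, 'cx': 250.32807776657774, 'cy': 191.5201005248364, 'xyz': array([ 0.47179042, -0.08790301,  1.09742858]), 'rotation': array([-3.06303126e+00, -2.40489400e-03, -1.56405547e+00])}
wrist {'fx': 316.876654160805, 'fy': 316.876654160805, 'cx': 258.14121656290376, 'cy': 193.24755151953968, 'mount': array([[ 9.99999089e-01,  9.11606557e-04,  9.95461006e-04,
         4.48186240e-04],
       [-6.89126615e-04, -2.89332636e-01,  9.57228369e-01,
        -1.62022070e-01],
       [ 1.16063501e-03, -9.57228183e-01, -2.89331744e-01,
         7.81182424e-02],
       [ 0.00000000e+00,  0.00000000e+00,  0.00000000e+00,
         1.00000000e+00]])}
```

View pics/scene0.png

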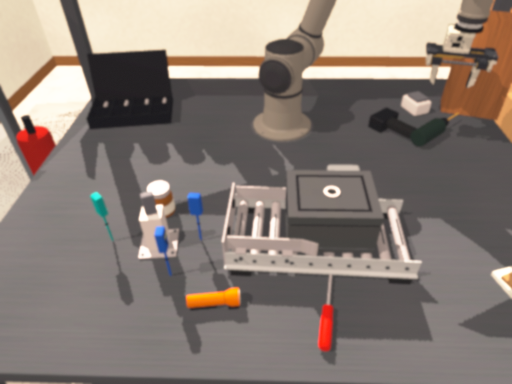

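View pics/top0.png

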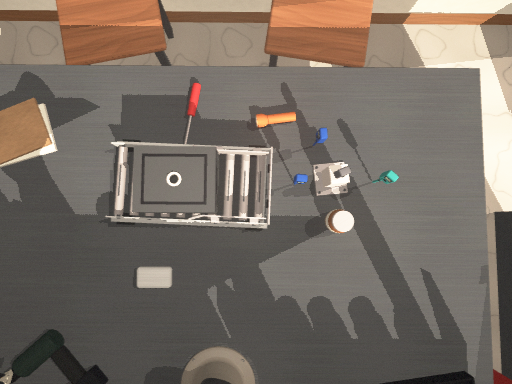

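View pics/wrist0.png

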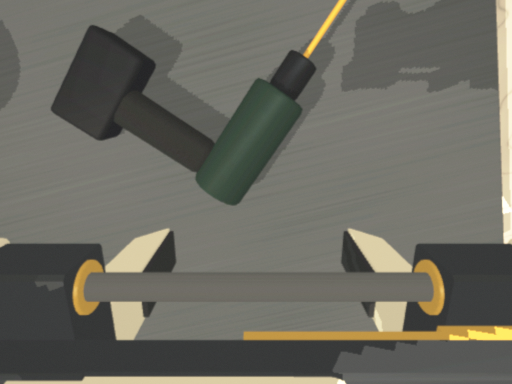

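```bash
cat > h.py <<'E'
import numpy as np, cv2
from scipy.spatial.transform import Rotation as R
from cell import status, read_camera, get_calibration, robot
def world(n,d,pose=None):
    c=get_calibration(n); v,u=np.mgrid[0:384,0:512]
    P=np.stack([(u-c['cx'])/c['fx']*d,(v-c['cy'])/c['fy']*d,d],-1)
    if n=='wrist':
        M=c['mount']; P=P@M[:3,:3].T+M[:3,3]
        s=pose; return P@R.from_euler('xyz',s['tool_rot']).as_matrix().T+s['tool_pos']
    return P@R.from_euler('xyz',c['rotation']).as_matrix().T+c['xyz']
E
python3 - <<'E'
from h import *
for n,s,box in (("scene",3,(80,160,290,290)),("top",4,(280,110,410,240)),("top",3,(100,130,280,235))):
    z=np.load(f"pics/{n}0.npz"); x0,y0,x1,y1=box
    cv2.imwrite(f"pics/crop_{n}{s}.png",cv2.resize(z['p'][y0:y1,x0:x1,::-1],None,fx=s,fy=s,interpolation=cv2.INTER_CUBIC))
    W=world(n,z['d'])
    if n=='top':
        np.set_printoptions(precision=3,suppress=True)
        for (u,v) in [(135,155),(135,207),(205,155),(205,207),(174,166),(174,190),(174,179),(326,179),(342,172),(340,222),(300,179),(322,134),(390,177),(154,278),(276,119),(200,146),(200,222)]: 
            if s==3: print(u,v,W[v,u])
E
```

```text
135 155 [0.636 0.206 0.172]
135 207 [0.503 0.203 0.171]
205 155 [0.638 0.027 0.17 ]
205 207 [0.505 0.025 0.171]
174 166 [0.609 0.106 0.17 ]
174 190 [0.547 0.105 0.17 ]
174 179 [0.587 0.127 0.066]
326 179 [ 0.591 -0.306  0.061]
342 172 [ 0.595 -0.322  0.179]
340 222 [ 0.469 -0.337  0.089]
300 179 [ 0.579 -0.218  0.161]
322 134 [ 0.697 -0.275  0.161]
390 177 [ 0.586 -0.451  0.159]
154 278 [0.304 0.186 0.029]
276 119 [ 0.771 -0.165  0.036]
200 146 [0.662 0.041 0.169]
200 222 [0.466 0.058 0.017]
```

```bash
ls pics
```

```text
crop_scene3.png
crop_top3.png
crop_top4.png
scene0.npz
scene0.png
top0.npz
top0.png
wrist0.npz
wrist0.png
```

View pics/crop_scene3.png

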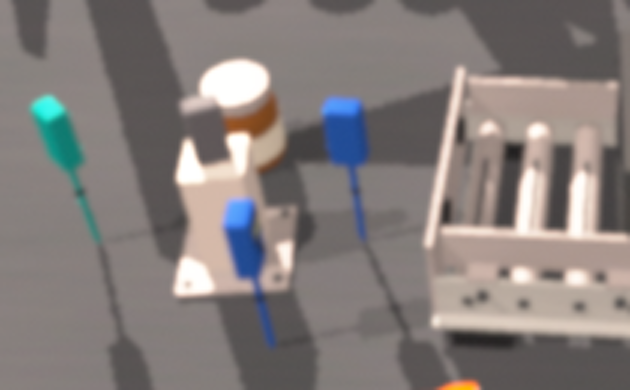

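View pics/crop_top4.png

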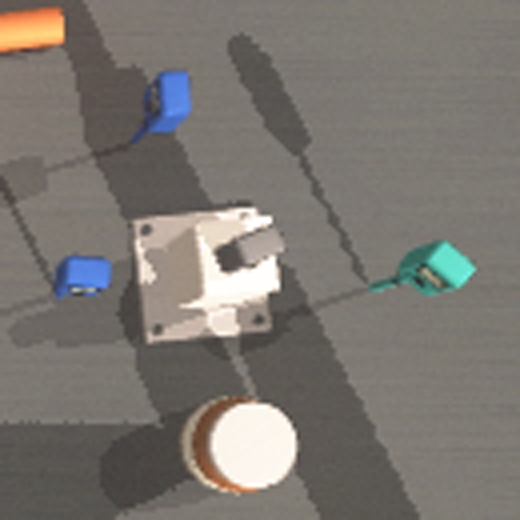

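View pics/crop_top3.png

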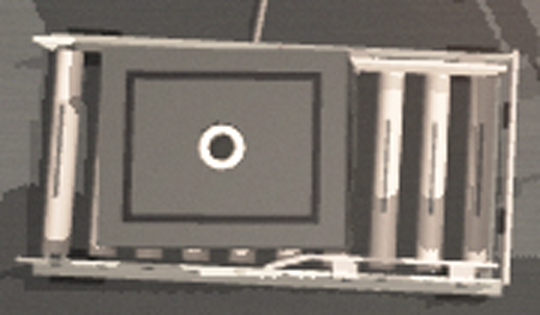

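Run:
```python
from h import *
np.set_printoptions(precision=4,suppress=True)
z=np.load("pics/top0.npz");W=world('top',z['d']);p=z['p']
X,Y,Z=W[...,0],W[...,1],W[...,2]
def rect(m,name):
    # keep largest component
    n,l,st,_=cv2.connectedComponentsWithStats(m.astype(np.uint8))
    k=1+np.argmax(st[1:,4]); m=l==k
    pts=W[m]; r=cv2.minAreaRect(pts[:,:2].astype(np.float32)*1000)
    print(name,m.sum(),r,'zmean',pts[:,2].mean(),np.median(pts,0))
    return m
lid=rect((Z>.150)&(Z<.19)&(Y>-.05)&(Y<.3)&(X>.3)&(X<.8),'lid')
rim=(p.min(2)>170)&(Z>.15)&(Y>.05)&(Y<.16)&(X>.53)&(X<.63)
rect(rim,'rim')
rect((Z>.15)&(Y<-.26)&(Y>-.4)&(X>.5)&(X<.66),'handle')
rect((Z>.105)&(Z<.13)&(Y<-.26)&(Y>-.4)&(X>.5)&(X<.66),'standtop')
rect((Z>.003)&(Z<.2)&(Y<-.2)&(Y>-.4)&(X>.5)&(X<.66)&(p.min(2)>120),'baseplate')
rect((Z>.07)&(Y<-.36)&(Y>-.52)&(X>.5)&(X<.66),'teal')
rect((Z>.1)&(Y<-.19)&(Y>-.26)&(X>.5)&(X<.66),'blue1')
rect((Z>.1)&(Y<-.19)&(Y>-.35)&(X>.66)&(X<.76),'blue2')
rect((Z>.07)&(Y<-.26)&(Y>-.42)&(X>.4)&(X<.51),'jar')
tr=rect((Z>.03)&(Z<.12)&(Y>-.25)&(Y<.4)&(X>.42)&(X<.72),'track')
for u in (262,264,266,268,270,272): print(u,W[150:215:16,u])
for v in (142,145,148,150,152,154,212,215,218,220,222,224): print(v,W[v,245],W[v,265])
```

```text
lid 5434 ((576.9283447265625, 106.60477447509766), (170.1716766357422, 211.04885864257812), 0.02265995927155018) zmean 0.16934296529190473 [0.5757 0.1047 0.1694]
rim 105 ((576.3295288085938, 106.73141479492188), (38.05918884277344, 33.74989700317383), 88.12166595458984) zmean 0.17276695056836794 [0.5754 0.1074 0.1727]
handle 107 ((598.8843383789062, -329.03387451171875), (20.255800247192383, 28.839370727539062), 22.32027816772461) zmean 0.1735200800202281 [ 0.5982 -0.3271  0.1752]
standtop 252 ((599.6165161132812, -329.77630615234375), (50.01997375488281, 50.6640739440918), 6.137697219848633) zmean 0.11628867029723727 [ 0.5928 -0.3211  0.1163]
baseplate 943 ((600.0865478515625, -334.4232177734375), (94.1481704711914, 105.33733367919922), 6.752073764801025) zmean 0.059157122592973926 [ 0.5908 -0.3154  0.0262]
teal 179 ((590.0552978515625, -455.9332275390625), (28.98517608642578, 20.676111221313477), 49.32264709472656) zmean 0.1443969823973485 [ 0.5884 -0.4516  0.1539]
blue1 124 ((582.2980346679688, -221.45314025878906), (20.470312118530273, 30.006284713745117), 0.37500834465026855) zm
[... 1350 characters left out ...]

 [ 0.491  -0.1555 -0.0016]]
142 [ 0.7091 -0.0727  0.0017] [ 0.7091 -0.1335  0.0038]
145 [ 0.7006 -0.0727 -0.0018] [ 0.7007 -0.1337 -0.    ]
148 [ 0.6788 -0.0737  0.061 ] [ 0.6877 -0.133   0.0184]
150 [ 0.676  -0.0735  0.0454] [ 0.6735 -0.1312  0.0603]
152 [ 0.6609 -0.0742  0.0941] [ 0.6598 -0.1295  0.1022]
154 [ 0.6609 -0.0739  0.0631] [ 0.6583 -0.1304  0.08  ]
212 [ 0.4954 -0.0749  0.0455] [ 0.4968 -0.1343  0.0035]
215 [ 0.4867 -0.0751  0.0522] [ 0.4879 -0.1346 -0.0033]
218 [ 0.4782 -0.0751  0.0466] [ 0.4782 -0.1302  0.1015]
220 [ 0.4725 -0.0746 -0.001 ] [ 0.4729 -0.1343  0.0039]
222 [ 0.4668 -0.0754  0.0635] [ 0.4669 -0.1345  0.0006]
224 [ 0.4607 -0.0749  0.0188] [ 0.4616 -0.1319  0.0625]
```

The grey handle, in the white stand at top (343,172) / scene (148,200), is the probe. Decoys: blue top (300,179), blue top (322,134) and teal top (390,177). These stand free and are the wrong colour; the enlarged crops confirm this. The box port is at top (174,179), and the bay is at the right-hand end, stop plate at column ~270.

```bash
cat >> h.py <<'E'
def delta(xyz,yaw):
    s=status.observe(); A=R.from_euler('xyz',s['tool_rot']); B=R.from_euler('xyz',[-np.pi/2,0,yaw])
    print('d',(A.inv().apply(np.array(xyz)-s['tool_pos'])).round(4),'r',(A.inv()*B).as_rotvec().round(4), 't',s['time'],'pos',s['tool_pos'].round(4),s['tool_rot'].round(4))
E
python3 -c "
from h import *
delta((.5836,.265,.24),-.041)"
```

```text
d [-0.1247 -0.0168 -0.5009] r [ 6.000e-04  1.364e+00 -1.100e-03] t 0.15 pos [0.1286 0.5087 0.2231] [-1.5706e+00  1.1000e-03  1.3230e+00]
```

```bash
python3 -m creep '[{"dx":-0.125,"dy":-0.017,"dz":-0.501,"ry":1.364},{"dx":-0.125,"dy":-0.017,"dz":-0.501,"ry":1.364},{"dx":-0.125,"dy":-0.017,"dz":-0.501,"ry":1.364},{"dx":-0.125,"dy":-0.017,"dz":-0.501,"ry":1.364},{"dx":-0.125,"dy":-0.017,"dz":-0.501,"ry":1.364},{"dx":-0.125,"dy":-0.017,"dz":-0.501,"ry":1.364},{"dx":-0.125,"dy":-0.017,"dz":-0.501,"ry":1.364},{"dx":-0.125,"dy":-0.017,"dz":-0.501,"ry":1.364},{"dx":-0.125,"dy":-0.017,"dz":-0.501,"ry":1.364},{"dx":-0.125,"dy":-0.017,"dz":-0.501,"ry":1.364},{"dx":-0.125,"dy":-0.017,"dz":-0.501,"ry":1.364},{"dx":-0.125,"dy":-0.017,"dz":-0.501,"ry":1.364},{"dx":-0.125,"dy":-0.017,"dz":-0.501,"ry":1.364},{"dx":-0.125,"dy":-0.017,"dz":-0.501,"ry":1.364}]'
python3 -c "
from h import *
delta((.5836,.265,.132),-.041)"
```

```text
d [-0.1246  0.0912 -0.5009] r [ 6.000e-04  1.364e+00 -1.100e-03] t 0.15 pos [0.1286 0.5087 0.2231] [-1.5706e+00  1.1000e-03  1.3230e+00]invalid input at $[0]: expected keys dx, dy, dz, rx, ry, rz, gripper
```

```bash
python3 -m creep '[{"dx":-0.125,"dy":-0.017,"dz":-0.501,"rx":0,"ry":1.364,"rz":0,"gripper":1},{"dx":-0.125,"dy":-0.017,"dz":-0.501,"rx":0,"ry":1.364,"rz":0,"gripper":1},{"dx":-0.125,"dy":-0.017,"dz":-0.501,"rx":0,"ry":1.364,"rz":0,"gripper":1},{"dx":-0.125,"dy":-0.017,"dz":-0.501,"rx":0,"ry":1.364,"rz":0,"gripper":1},{"dx":-0.125,"dy":-0.017,"dz":-0.501,"rx":0,"ry":1.364,"rz":0,"gripper":1},{"dx":-0.125,"dy":-0.017,"dz":-0.501,"rx":0,"ry":1.364,"rz":0,"gripper":1},{"dx":-0.125,"dy":-0.017,"dz":-0.501,"rx":0,"ry":1.364,"rz":0,"gripper":1},{"dx":-0.125,"dy":-0.017,"dz":-0.501,"rx":0,"ry":1.364,"rz":0,"gripper":1},{"dx":-0.125,"dy":-0.017,"dz":-0.501,"rx":0,"ry":1.364,"rz":0,"gripper":1},{"dx":-0.125,"dy":-0.017,"dz":-0.501,"rx":0,"ry":1.364,"rz":0,"gripper":1},{"dx":-0.125,"dy":-0.017,"dz":-0.501,"rx":0,"ry":1.364,"rz":0,"gripper":1},{"dx":-0.125,"dy":-0.017,"dz":-0.501,"rx":0,"ry":1.364,"rz":0,"gripper":1}]'
python3 -c "
from h import *
delta((.5836,.265,.132),-.041)"
```

```text
time: 1.65
tool_pos: [0.5825, 0.2662, 0.2411]
tool_rot: [-1.57, -0.0, -0.039]
contact_force: [-0.1, 0.7, 0.4]
opening: 0.0918
d [ 0.0011  0.1091 -0.0012] r [-0.0003  0.0022  0.0001] t 1.65 pos [0.5825 0.2662 0.2411] [-1.5705e+00 -1.0000e-04 -3.8800e-02]
```

```bash
python3 -m creep '[{"dx":0,"dy":0.05,"dz":0,"rx":0,"ry":0,"rz":0,"gripper":1},{"dx":0,"dy":0.09,"dz":0,"rx":0,"ry":0,"rz":0,"gripper":1},{"dx":0,"dy":0.108,"dz":0,"rx":0,"ry":0,"rz":0,"gripper":1},{"dx":0,"dy":0.108,"dz":0,"rx":0,"ry":0,"rz":0,"gripper":1},{"dx":0,"dy":0.108,"dz":-0.008,"rx":0,"ry":0,"rz":0,"gripper":1},{"dx":0,"dy":0.108,"dz":-0.016,"rx":0,"ry":0,"rz":0,"gripper":1},{"dx":0,"dy":0.108,"dz":-0.024,"rx":0,"ry":0,"rz":0,"gripper":1},{"dx":0,"dy":0.108,"dz":-0.030,"rx":0,"ry":0,"rz":0,"gripper":1},{"dx":0,"dy":0.108,"dz":-0.030,"rx":0,"ry":0,"rz":0,"gripper":1}]'
python3 - <<'E'
from h import *
delta((.5716+.0044,-.0314+.105+.0095,.132),-.041)
p,d=read_camera('scene'); cv2.imwrite('pics/s1.png',cv2.resize(p[130:300,200:440,::-1],None,fx=3,fy=3))
E
```

```text
time: 2.78
tool_pos: [0.5827, 0.2343, 0.1328]
tool_rot: [-1.571, -0.0, -0.042]
contact_force: [0.4, 1.1, -0.7]
opening: 0.0918
d [-0.0004  0.0008 -0.1514] r [-0.0002 -0.001   0.0002] t 2.775 pos [0.5827 0.2343 0.1328] [-1.5706e+00 -2.0000e-04 -4.2000e-02]
```

View pics/s1.png

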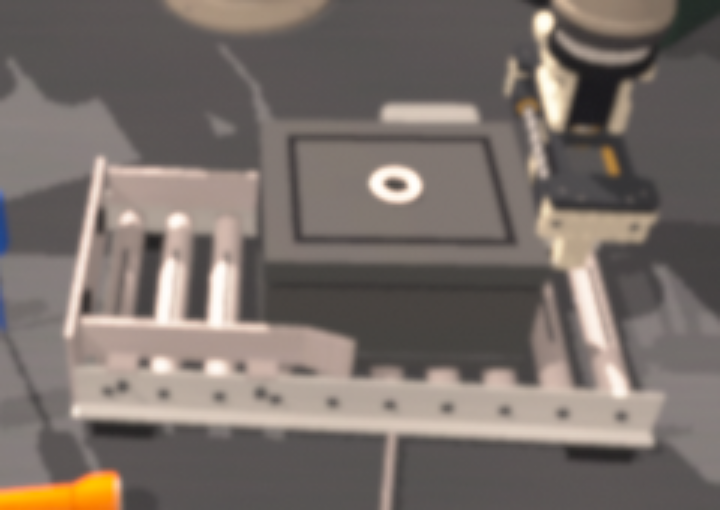

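The gripper stands just up-track of the box, crop (590,240), with its body above the lid. Pushing slowly.

```bash
python3 -m creep '[{"dx":0,"dy":0,"dz":-0.004,"rx":0,"ry":0,"rz":0,"gripper":1},{"dx":0,"dy":0,"dz":-0.008,"rx":0,"ry":0,"rz":0,"gripper":1},{"dx":0,"dy":0,"dz":-0.012,"rx":0,"ry":0,"rz":0,"gripper":1},{"dx":0,"dy":0,"dz":-0.018,"rx":0,"ry":0,"rz":0,"gripper":1},{"dx":0,"dy":0,"dz":-0.025,"rx":0,"ry":0,"rz":0,"gripper":1},{"dx":0,"dy":0,"dz":-0.032,"rx":0,"ry":0,"rz":0,"gripper":1},{"dx":0,"dy":0,"dz":-0.039,"rx":0,"ry":0,"rz":0,"gripper":1},{"dx":0,"dy":0,"dz":-0.046,"rx":0,"ry":0,"rz":0,"gripper":1},{"dx":0,"dy":0,"dz":-0.053,"rx":0,"ry":0,"rz":0,"gripper":1},{"dx":0,"dy":0,"dz":-0.060,"rx":0,"ry":0,"rz":0,"gripper":1},{"dx":0,"dy":0,"dz":-0.067,"rx":0,"ry":0,"rz":0,"gripper":1},{"dx":0,"dy":0,"dz":-0.074,"rx":0,"ry":0,"rz":0,"gripper":1},{"dx":0,"dy":0,"dz":-0.081,"rx":0,"ry":0,"rz":0,"gripper":1},{"dx":0,"dy":0,"dz":-0.088,"rx":0,"ry":0,"rz":0,"gripper":1},{"dx":0,"dy":0,"dz":-0.095,"rx":0,"ry":0,"rz":0,"gripper":1},{"dx":0,"dy":0,"dz":-0.102,"rx":0,"ry":0,"rz":0,"gripper":1},{"dx":0,"dy":0,"dz":-0.109,"rx":0,"ry":0,"rz":0,"gripper":1},{"dx":0,"dy":0,"dz":-0.116,"rx":0,"ry":0,"rz":0,"gripper":1},{"dx":0,"dy":0,"dz":-0.121,"rx":0,"ry":0,"rz":0,"gripper":1},{"dx":0,"dy":0,"dz":-0.126,"rx":0,"ry":0,"rz":0,"gripper":1}]'
cat > lid.py <<'E'
from h import *
np.set_printoptions(precision=4,suppress=True)
def lid(tag):
    s=status.observe(); p,d=read_camera('top');W=world('top',d);Z=W[...,2];X=W[...,0];Y=W[...,1]
    cv2.imwrite(f'pics/{tag}.png',cv2.resize(p[100:260,80:410,::-1],None,fx=2.4,fy=2.4,interpolation=cv2.INTER_CUBIC))
    m=(Z>.16)&(Z<.178)&(Y>-.2)&(Y<.3)&(X>.3)&(X<.8)
    n,l,st,_=cv2.connectedComponentsWithStats(m.astype(np.uint8)); m=l==1+np.argmax(st[1:,4])
    print('lid',cv2.minAreaRect(W[m][:,:2].astype(np.float32)*1000),W[m][:,:2].min(0))
    r=m&(p.min(2)>150); print('rim',r.sum(),cv2.minEnclosingCircle(W[r][:,:2].astype(np.float32)*1000),np.median(W[r],0))
    e=(Z>.085)&(Z<.115)&(Y<-.1)&(Y>-.2)&(X>.5)&(X<.66); print('stop',e.sum(),W[e].mean(0) if e.any() else 0)
    print(s['time'],s['contact_force'],s['tool_pos'])
E
python3 -c "
from lid import *;lid('t2')"
```

```text
time: 5.32
tool_pos: [0.5774, 0.1088, 0.1326]
tool_rot: [-1.571, -0.0, -0.041]
contact_force: [2.0, 1.5, -0.1]
opening: 0.0917
lid ((572.5375366210938, -13.290977478027344), (170.69879150390625, 201.94284057617188), 0.2659626007080078) [ 0.4873 -0.1146]
rim 113 ((492.3320617675781, -16.769580841064453), 97.80541229248047) [ 0.5711 -0.0096  0.1728]
stop 128 [ 0.5812 -0.1417  0.0966]
5.325 [ 2.0289  1.4517 -0.1145] [0.5774 0.1088 0.1326]
```

View pics/t2.png

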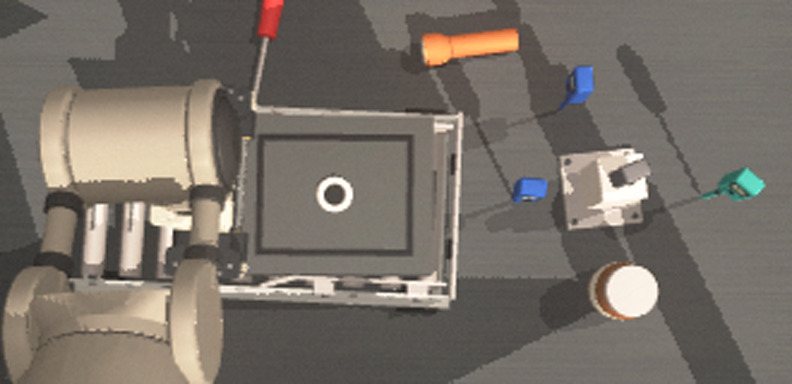

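```bash
python3 -m creep '[{"dx":0,"dy":0,"dz":-0.004,"rx":0,"ry":0,"rz":0,"gripper":1},{"dx":0,"dy":0,"dz":-0.008,"rx":0,"ry":0,"rz":0,"gripper":1},{"dx":0,"dy":0,"dz":-0.012,"rx":0,"ry":0,"rz":0,"gripper":1},{"dx":0,"dy":0,"dz":-0.015,"rx":0,"ry":0,"rz":0,"gripper":1},{"dx":0,"dy":0,"dz":-0.017,"rx":0,"ry":0,"rz":0,"gripper":1},{"dx":0,"dy":0,"dz":-0.019,"rx":0,"ry":0,"rz":0,"gripper":1},{"dx":0,"dy":0,"dz":-0.020,"rx":0,"ry":0,"rz":0,"gripper":1},{"dx":0,"dy":0,"dz":-0.020,"rx":0,"ry":0,"rz":0,"gripper":1}]'
python3 -c "
from lid import *;lid('t3')"
```

```text
time: 6.38
tool_pos: [0.5768, 0.0894, 0.1327]
tool_rot: [-1.57, -0.001, -0.041]
contact_force: [3.2, 4.2, 0.1]
opening: 0.0919
lid ((572.1238403320312, -32.62547302246094), (199.7657012939453, 170.08010864257812), 89.9811019897461) [ 0.4871 -0.1325]
rim 111 ((536.6295776367188, 10.590200424194336), 71.2648696899414) [ 0.5716 -0.0277  0.1729]
stop 114 [ 0.5823 -0.1431  0.0971]
6.375 [3.1709 4.2406 0.0611] [0.5768 0.0894 0.1327]
```

```bash
python3 -m creep '[{"dx":0,"dy":0,"dz":-0.001,"rx":0,"ry":0,"rz":0,"gripper":1},{"dx":0,"dy":0,"dz":-0.002,"rx":0,"ry":0,"rz":0,"gripper":1},{"dx":0,"dy":0,"dz":-0.003,"rx":0,"ry":0,"rz":0,"gripper":1},{"dx":0,"dy":0,"dz":-0.003,"rx":0,"ry":0,"rz":0,"gripper":1}]'
python3 -c "
from lid import *;lid('t4')"
```

```text
time: 6.92
tool_pos: [0.5779, 0.088, 0.1334]
tool_rot: [-1.568, -0.004, -0.04]
contact_force: [6.7, 10.3, 1.1]
opening: 0.0916
lid ((572.3115234375, -35.06147003173828), (170.08718872070312, 199.3936309814453), 0.08975420892238617) [ 0.4873 -0.1348]
rim 111 ((572.396484375, -29.04709243774414), 19.202709197998047) [ 0.5733 -0.028   0.1734]
stop 108 [ 0.5777 -0.1434  0.0975]
6.925 [ 6.6548 10.3448  1.0533] [0.5779 0.088  0.1334]
```

```bash
cat >> lid.py <<'E'
def yaw(tag):
    p,d=read_camera('top');W=world('top',d);Z=W[...,2];X=W[...,0];Y=W[...,1]
    cv2.imwrite(f'pics/{tag}.png',cv2.resize(p[130:240,170:300,::-1],None,fx=6,fy=6,interpolation=cv2.INTER_CUBIC))
    m=(Z>.163)&(Z<.18)
    # lid edge points: per column top/bottom, per row right
    def fit(a,b):
        k=np.polyfit(a,b,1); 
        for _ in range(3):
            r=b-np.polyval(k,a); g=abs(r)<.004; k=np.polyfit(a[g],b[g],1)
        return k,g.sum()
    pts=[]
    for v in range(160,210):
        us=[u for u in range(190,290) if m[v,u]]
        if us: pts.append(W[v,us[-1],:2])
    pts=np.array(pts);k,n=fit(pts[:,0],pts[:,1]);print('front edge yaw deg',np.degrees(np.arctan(k[0])),'y at .572',np.polyval(k,.572),n)
    for s in (0,-1):
        pts=[]
        for u in range(200,255):
            vs=[v for v in range(135,240) if m[v,u]]
            if vs: pts.append(W[vs[s],u,:2])
        pts=np.array(pts);k,n=fit(pts[:,1],pts[:,0]);print('side yaw deg',-np.degrees(np.arctan(k[0])),'x at y=-.03',np.polyval(k,-.03),n)
    dk=p.sum(2)
E
python3 -c "
from lid import *;yaw('t5')"
```

```text
front edge yaw deg -1.631106296049204 y at .572 -0.13347480842405082 50
side yaw deg -0.7015120070170736 x at y=-.03 0.6559613144747406 55
side yaw deg -1.169399800819666 x at y=-.03 0.4885088045327058 55
```

View pics/t5.png

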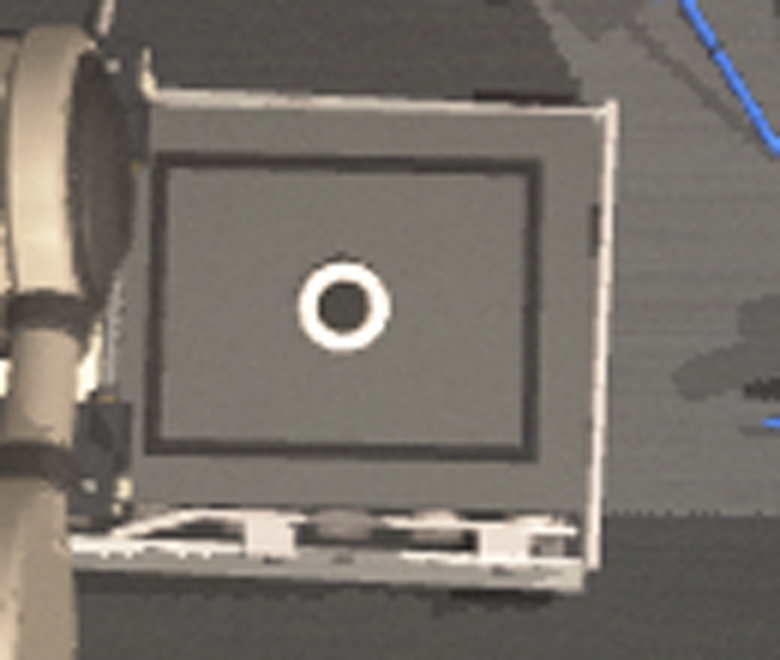

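```bash
python3 -m creep '[{"dx":0,"dy":0,"dz":-0.001,"rx":0,"ry":0,"rz":0,"gripper":1},{"dx":0,"dy":0,"dz":-0.002,"rx":0,"ry":0,"rz":0,"gripper":1},{"dx":0,"dy":0,"dz":-0.002,"rx":0,"ry":0,"rz":0,"gripper":1}]'
python3 -c "
from lid import *;lid('t6');yaw('t7')"
```

```text
time: 7.4
tool_pos: [0.5789, 0.0869, 0.134]
tool_rot: [-1.566, -0.007, -0.039]
contact_force: [9.7, 14.7, 1.7]
opening: 0.0921
lid ((572.7459106445312, -35.732994079589844), (199.1704559326172, 170.30335998535156), 89.12825775146484) [ 0.4873 -0.1348]
rim 112 ((572.61181640625, -29.851459503173828), 19.201614379882812) [ 0.5711 -0.03    0.1734]
stop 106 [ 0.5775 -0.1435  0.0975]
7.4 [ 9.651  14.75    1.6672] [0.5789 0.0869 0.134 ]
front edge yaw deg -1.2138125069783725 y at .572 -0.13413636080061495 50
side yaw deg -1.172765846782386 x at y=-.03 0.6563725635524613 55
side yaw deg -1.065570600634491 x at y=-.03 0.4888158405363897 55
```

```bash
python3 -m creep '[{"dx":0,"dy":0,"dz":0.002,"rx":0,"ry":0,"rz":0,"gripper":1},{"dx":0,"dy":0,"dz":0.004,"rx":0,"ry":0,"rz":0,"gripper":1},{"dx":0,"dy":0,"dz":0.006,"rx":0,"ry":0,"rz":0,"gripper":1},{"dx":0,"dy":0,"dz":0.010,"rx":0,"ry":0,"rz":0,"gripper":1},{"dx":0,"dy":0,"dz":0.02,"rx":0,"ry":0,"rz":0,"gripper":1},{"dx":0,"dy":0,"dz":0.04,"rx":0,"ry":0,"rz":0,"gripper":1},{"dx":0,"dy":-0.02,"dz":0.06,"rx":0,"ry":0,"rz":0,"gripper":1},{"dx":0,"dy":-0.08,"dz":0.06,"rx":0,"ry":0,"rz":0,"gripper":1},{"dx":0,"dy":-0.14,"dz":0.06,"rx":0,"ry":0,"rz":0,"gripper":1},{"dx":0,"dy":-0.2,"dz":0.06,"rx":0,"ry":0,"rz":0,"gripper":1},{"dx":0,"dy":-0.2,"dz":0.06,"rx":0,"ry":0,"rz":0,"gripper":1},{"dx":0,"dy":-0.2,"dz":0.06,"rx":0,"ry":0,"rz":0,"gripper":1}]'
python3 -c "
from lid import *;lid('t8');yaw('t9')
delta((.5989,-.329,.29),.389)"
```

```text
time: 9.0
tool_pos: [0.5784, 0.1449, 0.332]
tool_rot: [-1.571, 0.001, -0.04]
contact_force: [0.6, -0.3, -1.0]
opening: 0.0917
lid ((572.4873046875, -28.99927520751953), (209.89524841308594, 170.4212646484375), 89.10078430175781) [ 0.4872 -0.1346]
rim 110 ((571.6121215820312, -28.714893341064453), 19.220796585083008) [ 0.5712 -0.0277  0.1729]
stop 106 [ 0.5799 -0.1434  0.0977]
9.0 [ 0.6236 -0.2555 -0.9954] [0.5784 0.1449 0.332 ]
front edge yaw deg -0.6539979515978802 y at .572 -0.13256270747914475 50
side yaw deg -0.9565274610460894 x at y=-.03 0.6559518791930374 55
side yaw deg -1.163303859588252 x at y=-.03 0.4884607184022457 55
d [ 0.0401  0.0408 -0.4722] r [-0.0004 -0.4296 -0.0035] t 9.1 pos [0.5781 0.1445 0.3307] [-1.5712  0.0035 -0.0406]
```

View pics/t8.png

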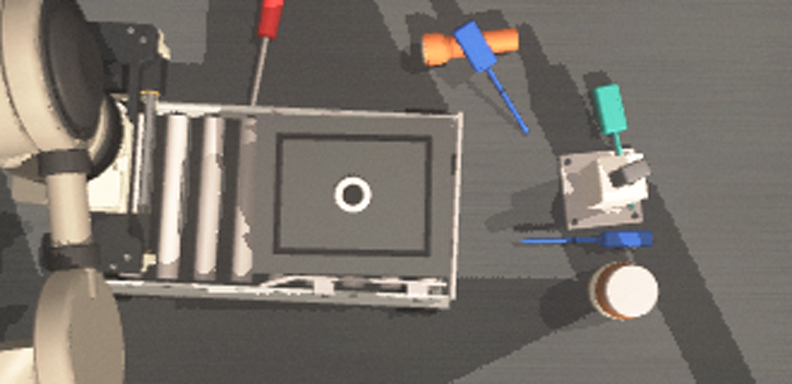

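Run:
```python
from h import *
np.set_printoptions(precision=4,suppress=True)
p,d=read_camera('scene'); cv2.imwrite('pics/s9.png',cv2.resize(p[160:310,80:290,::-1],None,fx=3.7,fy=3.7,interpolation=cv2.INTER_CUBIC))
np.savez('pics/s9.npz',p=p,d=d)
p,d=read_camera('top'); np.savez('pics/t10.npz',p=p,d=d); W=world('top',d);X,Y,Z=W[...,0],W[...,1],W[...,2]
pi=p.astype(int); 
for nm,m in (('teal',(pi[...,1]>pi[...,0]+50)),('blue',(pi[...,2]>pi[...,0]+60))):
    n,l,st,_=cv2.connectedComponentsWithStats(m.astype(np.uint8))
    for k in range(1,n):
        if st[k,4]>15:
            q=W[l==k]; print(nm,st[k],q.min(0),q.max(0))
m=(Z>.15)&(Z<.19)&(Y<-.26)&(Y>-.4)&(X>.55)&(X<.65)
print('handle',cv2.minAreaRect(W[m][:,:2].astype(np.float32)*1000))
m=(Z>.17)&(Z<.185)&(Y<-.26)&(Y>-.4)&(X>.55)&(X<.65)
print('handle top',m.sum(),cv2.minAreaRect(W[m][:,:2].astype(np.float32)*1000))
```

```text
teal [328 135  13  30 224] [ 0.6421 -0.3584 -0.0017] [ 0.7336 -0.3209  0.0253]
blue [269 109  31  47 258] [ 0.6702 -0.2369  0.0009] [ 0.7941 -0.1425  0.0648]
blue [328 135  13  29 196] [ 0.6451 -0.3576  0.011 ] [ 0.7292 -0.3209  0.0253]
blue [332 196  20   7 127] [ 0.5264 -0.3854  0.0251] [ 0.5447 -0.3291  0.0363]
blue [297 199  21   2  30] [ 0.5324 -0.2876  0.0143] [ 0.5361 -0.2284  0.021 ]
blue [320 199   9   2  18] [ 0.533  -0.3202  0.0162] [ 0.5361 -0.2958  0.0214]
handle ((598.7759399414062, -328.9338073730469), (20.243915557861328, 29.66716957092285), 22.172119140625)
handle top 90 ((599.2268676757812, -328.8643798828125), (19.356348037719727, 29.45538902282715), 22.172119140625)
```

View pics/s9.png

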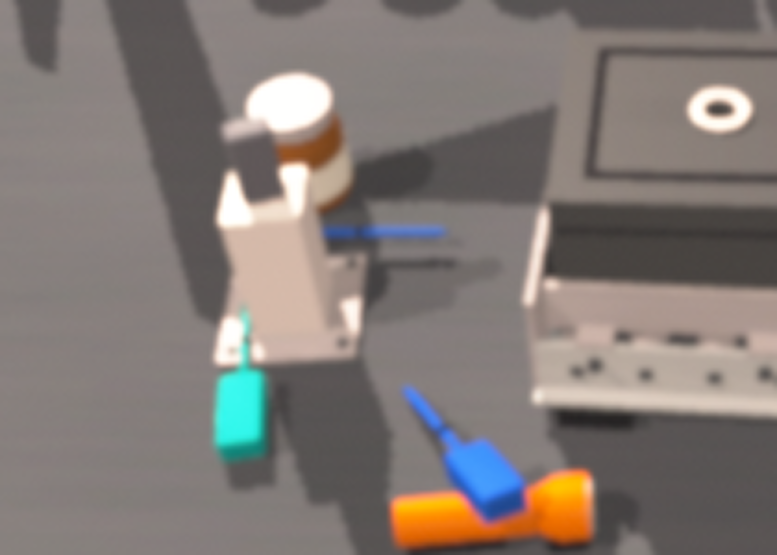

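The three decoys have toppled by themselves and lie low: teal at s9 crop (240,410), blues at (480,475) and (385,231). The grey probe, s9 (250,150), still stands in its stand.

```bash
python3 -m creep '[{"dx":0.04,"dy":0.041,"dz":-0.472,"rx":0,"ry":-0.428,"rz":0,"gripper":0.7},{"dx":0.04,"dy":0.041,"dz":-0.472,"rx":0,"ry":-0.428,"rz":0,"gripper":0.7},{"dx":0.04,"dy":0.041,"dz":-0.472,"rx":0,"ry":-0.428,"rz":0,"gripper":0.7},{"dx":0.04,"dy":0.041,"dz":-0.472,"rx":0,"ry":-0.428,"rz":0,"gripper":0.7},{"dx":0.04,"dy":0.041,"dz":-0.472,"rx":0,"ry":-0.428,"rz":0,"gripper":0.7},{"dx":0.04,"dy":0.041,"dz":-0.472,"rx":0,"ry":-0.428,"rz":0,"gripper":0.7},{"dx":0.04,"dy":0.041,"dz":-0.472,"rx":0,"ry":-0.428,"rz":0,"gripper":0.7},{"dx":0.04,"dy":0.041,"dz":-0.472,"rx":0,"ry":-0.428,"rz":0,"gripper":0.7},{"dx":0.04,"dy":0.041,"dz":-0.472,"rx":0,"ry":-0.428,"rz":0,"gripper":0.7},{"dx":0.04,"dy":0.041,"dz":-0.472,"rx":0,"ry":-0.428,"rz":0,"gripper":0.7},{"dx":0.04,"dy":0.041,"dz":-0.472,"rx":0,"ry":-0.428,"rz":0,"gripper":0.7},{"dx":0.04,"dy":0.041,"dz":-0.472,"rx":0,"ry":-0.428,"rz":0,"gripper":0.7}]'
python3 - <<'E'
from h import *
np.set_printoptions(precision=4,suppress=True)
delta((.5989,-.329,.145),.388)
s=status.observe();p,d=read_camera('wrist'); W=world('wrist',d,s)
cv2.imwrite('pics/w11.png',p[:,:,::-1])
X,Y,Z=W[...,0],W[...,1],W[...,2]
m=(d>0)&(Z>.168)&(Z<.185)&(Y<-.28)&(Y>-.38)&(X>.55)&(X<.65)
print('handle top',m.sum(),cv2.minAreaRect(W[m][:,:2].astype(np.float32)*1000),W[m].mean(0))
E
```

```text
time: 10.7
tool_pos: [0.5998, -0.328, 0.2922]
tool_rot: [-1.571, -0.0, 0.389]
contact_force: [-0.3, -0.1, 0.2]
opening: 0.0641
d [-0.0013  0.1472 -0.0005] r [0.0005 0.0006 0.0005] t 10.7 pos [ 0.5998 -0.328   0.2922] [-1.5713 -0.0005  0.3886]
handle top 682 ((600.142822265625, -328.6526794433594), (19.67573356628418, 29.217988967895508), 22.33677101135254) [ 0.5999 -0.3277  0.1761]
```

View pics/w11.png

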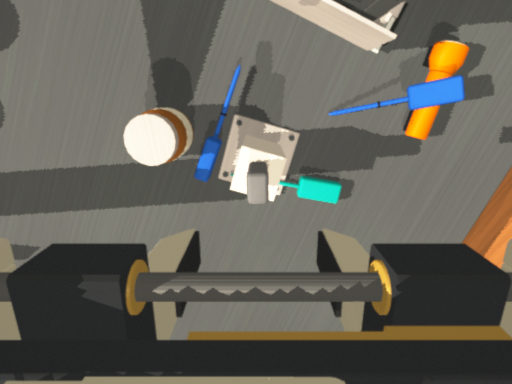

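The grey handle is at wrist (257,183), centred between the jaws and aligned. Going down.

```bash
python3 -m creep '[{"dx":0,"dy":0.05,"dz":0,"rx":0,"ry":0,"rz":0,"gripper":0.7},{"dx":0,"dy":0.09,"dz":0,"rx":0,"ry":0,"rz":0,"gripper":0.7},{"dx":0,"dy":0.12,"dz":0,"rx":0,"ry":0,"rz":0,"gripper":0.7},{"dx":0,"dy":0.14,"dz":0,"rx":0,"ry":0,"rz":0,"gripper":0.7},{"dx":0,"dy":0.147,"dz":0,"rx":0,"ry":0,"rz":0,"gripper":0.7},{"dx":0,"dy":0.147,"dz":0,"rx":0,"ry":0,"rz":0,"gripper":0.7},{"dx":0,"dy":0.147,"dz":0,"rx":0,"ry":0,"rz":0,"gripper":0.7}]'
```

```text
time: 11.62
tool_pos: [0.6, -0.3295, 0.146]
tool_rot: [-1.573, -0.001, 0.387]
contact_force: [-0.1, -0.6, -0.6]
opening: 0.0648
```

```bash
python3 -m creep '[{"dx":0,"dy":0,"dz":0,"rx":0,"ry":0,"rz":0,"gripper":0.3},{"dx":0,"dy":0,"dz":0,"rx":0,"ry":0,"rz":0,"gripper":0.1},{"dx":0,"dy":0,"dz":0,"rx":0,"ry":0,"rz":0,"gripper":0},{"dx":0,"dy":0,"dz":0,"rx":0,"ry":0,"rz":0,"gripper":0},{"dx":0,"dy":0,"dz":0,"rx":0,"ry":0,"rz":0,"gripper":0},{"dx":0,"dy":0,"dz":0,"rx":0,"ry":0,"rz":0,"gripper":0},{"dx":0,"dy":0,"dz":0,"rx":0,"ry":0,"rz":0,"gripper":0}]' 20
```

```text
time: 12.5
tool_pos: [0.5994, -0.3292, 0.1445]
tool_rot: [-1.571, 0.0, 0.387]
contact_force: [0.1, 0.5, -0.9]
opening: 0.02
```

```bash
python3 -m creep '[{"dx":0,"dy":-0.01,"dz":0,"rx":0,"ry":0,"rz":0,"gripper":0},{"dx":0,"dy":-0.03,"dz":0,"rx":0,"ry":0,"rz":0,"gripper":0},{"dx":0,"dy":-0.055,"dz":0,"rx":0,"ry":0,"rz":0,"gripper":0},{"dx":0,"dy":-0.08,"dz":0,"rx":0,"ry":0,"rz":0,"gripper":0},{"dx":0,"dy":-0.105,"dz":0,"rx":0,"ry":0,"rz":0,"gripper":0},{"dx":0,"dy":-0.13,"dz":0,"rx":0,"ry":0,"rz":0,"gripper":0},{"dx":0,"dy":-0.155,"dz":0,"rx":0,"ry":0,"rz":0,"gripper":0},{"dx":0,"dy":-0.18,"dz":0,"rx":0,"ry":0,"rz":0,"gripper":0},{"dx":0,"dy":-0.205,"dz":0,"rx":0,"ry":0,"rz":0,"gripper":0},{"dx":0,"dy":-0.22,"dz":0,"rx":0,"ry":0,"rz":0,"gripper":0},{"dx":0,"dy":-0.22,"dz":0,"rx":0,"ry":0,"rz":0,"gripper":0},{"dx":0,"dy":-0.22,"dz":0,"rx":0,"ry":0,"rz":0,"gripper":0}]'
python3 - <<'E'
from h import *
np.set_printoptions(precision=4,suppress=True)
p,d=read_camera('scene');np.savez('pics/s12.npz',p=p,d=d)
cv2.imwrite('pics/s12.png',cv2.resize(p[60:300,80:340,::-1],None,fx=2.5,fy=2.5,interpolation=cv2.INTER_CUBIC))
s=status.observe();p,d=read_camera('wrist');np.savez('pics/w12.npz',p=p,d=d)
cv2.imwrite('pics/w12.png',p[:,:,::-1])
E
```

```text
time: 14.0
tool_pos: [0.5993, -0.3291, 0.3639]
tool_rot: [-1.57, 0.001, 0.387]
contact_force: [-0.6, 0.4, -0.9]
opening: 0.0198
```

View pics/s12.png

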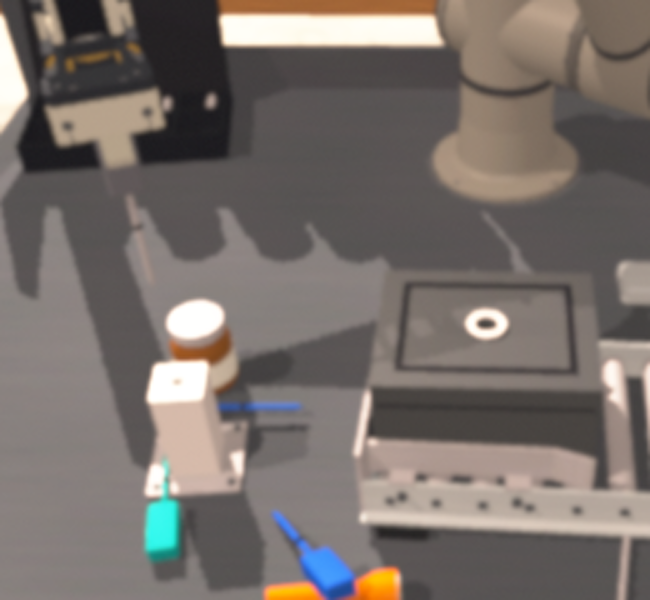

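View pics/w12.png

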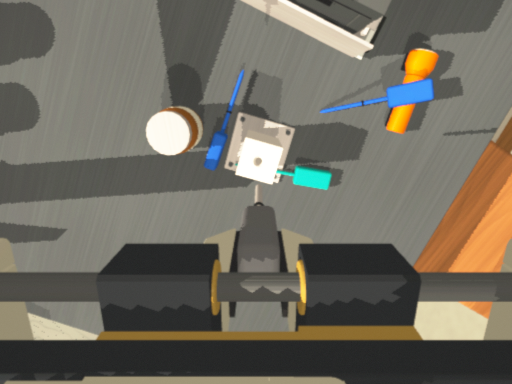

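The probe is out: stem with its black ring at s12 (135,225), and in the wrist view the ring is at (259,205) and the tip at ~(257,186). Measuring the stem in tool coordinates.

Run:
```python
from h import *
np.set_printoptions(precision=4,suppress=True)
z=np.load('pics/w12.npz');p,d=z['p'],z['d'];c=get_calibration('wrist');M=c['mount']
for nm,q in (('tip',[0,.1285,0]),('mark',[0,.0635,0]),('hbot',[0,.0285,0]),('tip z+5',[0,.1285,.005])):
    k=np.linalg.inv(M)@np.r_[q,1];print(nm,c['fx']*k[0]/k[2]+c['cx'],c['fy']*k[1]/k[2]+c['cy'],k[2])
v,u=np.mgrid[0:384,0:512];P=np.stack([(u-c['cx'])/c['fx']*d,(v-c['cy'])/c['fy']*d,d],-1)@M[:3,:3].T+M[:3,3]
for r in range(180,216,3): 
    uu=[x for x in range(245,272) if 0<d[r,x]<.34 and P[r,x,1]<.17]; print(r,uu,P[r,uu].mean(0) if uu else '')
cv2.imwrite('pics/w12c.png',cv2.resize(p[165:225,225:295,::-1],None,fx=10,fy=10,interpolation=cv2.INTER_CUBIC))
# scene: stem pixels
s=np.load('pics/s12.npz');W=world('scene',s['d']);
for r in range(134,176,3):
    m=[x for x in range(115,150) if W[r,x,2]>.2 and W[r,x,0]>.5]
    print(r,m,W[r,m].mean(0) if m else '')
```

```text
tip 257.4530240234811 184.10442538840584 0.30083443802347914
mark 257.3062327618659 206.65109681450377 0.23860441780365194
hbot 257.1902948786721 224.45878733671995 0.20509594537759113
tip z+5 257.45585166966214 178.99381584139707 0.29939036725601387
180 [] 
183 [] 
186 [256, 257, 258, 259, 260, 261] [0.001  0.1141 0.0021]
189 [256, 257, 258, 259, 260, 261, 262] [0.0014 0.1059 0.0017]
192 [256, 257, 258, 259, 260, 261, 262] [0.0014 0.0958 0.0019]
195 [256, 257, 258, 259, 260, 261, 262] [0.0013 0.087  0.002 ]
198 [256, 257, 258, 259, 260, 261, 262] [0.0013 0.0787 0.002 ]
201 [255, 256, 257, 258, 259, 260, 261, 262] [0.0009 0.0718 0.0018]
204 [254, 255, 256, 257, 258, 259, 260, 261, 262, 263] [0.0009 0.0618 0.0027]
207 [246, 247, 248, 249, 250, 251, 252, 253, 254, 255, 256, 257, 258, 259, 260, 261, 262, 263, 264, 265, 266, 267, 268, 269, 270, 271] [0.0008 0.0212 0.0145]
210 [245, 246, 247, 248, 249, 250, 251, 252, 253, 254, 255, 256, 257, 258, 259, 260, 261, 262, 263, 264, 265, 266, 267, 268, 269, 270, 271] [0.0005 0.0157 0.0146]
213 [245, 246, 247, 248, 249, 250, 251, 252, 253, 254, 2
[... 165 characters left out ...]
, 134, 135, 136, 137, 138] [ 0.6086 -0.325   0.3463]
137 [124, 125, 126, 127, 128, 129, 130, 131, 132, 133, 134, 135, 136] [ 0.6099 -0.3272  0.3399]
140 [131, 132, 133] [ 0.6022 -0.3279  0.3275]
143 [132, 133, 134] [ 0.6023 -0.3275  0.3201]
146 [133, 134, 135] [ 0.6021 -0.3271  0.3124]
149 [133, 134, 135, 136] [ 0.6024 -0.3276  0.3049]
152 [134, 135, 136] [ 0.6016 -0.3286  0.2965]
155 [135, 136, 137] [ 0.6008 -0.3285  0.2882]
158 [136, 137, 138] [ 0.6024 -0.3274  0.2813]
161 [137, 138, 139] [ 0.6027 -0.3268  0.2735]
164 [137, 138, 139] [ 0.6018 -0.3289  0.2647]
167 [138, 139, 140] [ 0.6029 -0.328   0.2573]
170 [139, 140, 141] [ 0.6017 -0.328   0.248 ]
173 [140, 141] [ 0.6018 -0.3287  0.2396]
```

View pics/w12c.png

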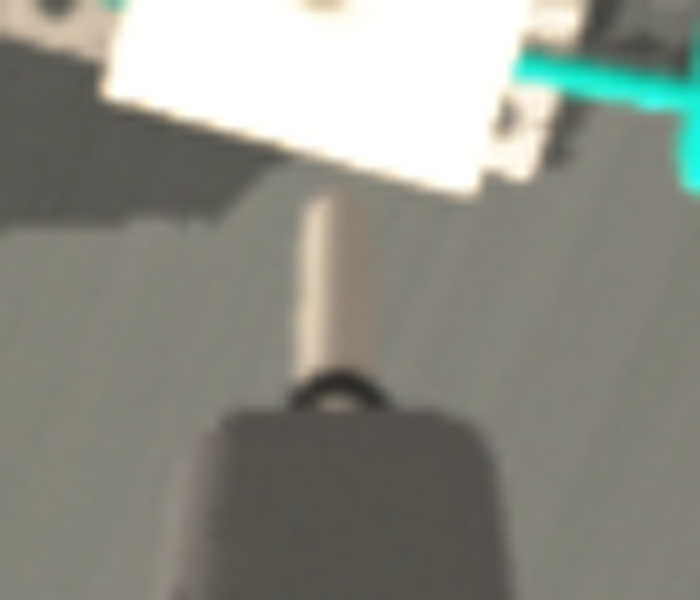

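```bash
python3 -c "
from h import *
delta((.5713,-.0295,.362),.387)"
```

```text
d [0.0872 0.0019 0.288 ] r [-0.0017 -0.     -0.001 ] t 14.1 pos [ 0.5992 -0.3291  0.3636] [-1.5691e+00  1.0000e-03  3.8700e-01]
```

```bash
python3 -m creep '[{"dx":0.008,"dy":0,"dz":0.025,"rx":0,"ry":0,"rz":0,"gripper":0},{"dx":0.017,"dy":0,"dz":0.055,"rx":0,"ry":0,"rz":0,"gripper":0},{"dx":0.028,"dy":0,"dz":0.09,"rx":0,"ry":0,"rz":0,"gripper":0},{"dx":0.039,"dy":0,"dz":0.13,"rx":0,"ry":0,"rz":0,"gripper":0},{"dx":0.052,"dy":0,"dz":0.17,"rx":0,"ry":0,"rz":0,"gripper":0},{"dx":0.063,"dy":0,"dz":0.21,"rx":0,"ry":0,"rz":0,"gripper":0},{"dx":0.075,"dy":0,"dz":0.25,"rx":0,"ry":0,"rz":0,"gripper":0},{"dx":0.083,"dy":0.002,"dz":0.275,"rx":0,"ry":0,"rz":0,"gripper":0},{"dx":0.087,"dy":0.002,"dz":0.288,"rx":0,"ry":0,"rz":0,"gripper":0},{"dx":0.087,"dy":0.002,"dz":0.288,"rx":0,"ry":0,"rz":0,"gripper":0},{"dx":0.087,"dy":0.002,"dz":0.288,"rx":0,"ry":0,"rz":0,"gripper":0},{"dx":0.087,"dy":0.002,"dz":0.288,"rx":0,"ry":0,"rz":0,"gripper":0}]'
cat > port.py <<'E'
from h import *
np.set_printoptions(precision=4,suppress=True)
def port(tag):
    for n in ('wrist','scene','top'):
        s=status.observe();p,d=read_camera(n);W=world(n,d,s);np.savez(f'pics/{tag}{n}.npz',p=p,d=d)
        X,Y,Z=W[...,0],W[...,1],W[...,2]
        m=(d>0)&(p.min(2)>140)&(Z>.165)&(Z<.181)&(abs(X-.572)<.035)&(abs(Y+.029)<.035)
        m=m&(p.max(2)<256)
        if m.sum()>5:
            q=W[m][:,:2]; print(n,m.sum(),'circ',cv2.minEnclosingCircle(q.astype(np.float32)*1000),'mean',q.mean(0),'zmed',np.median(W[m][:,2]))
            # circle fit to outer boundary radius: algebraic lsq on ring mid radius
            A=np.c_[2*q,np.ones(len(q))];b=(q**2).sum(1);k=np.linalg.lstsq(A,b,rcond=None)[0];print('   lsq',k[:2],np.sqrt(k[2]+k[0]**2+k[1]**2))
            v,u=np.where(m);x0,y0=max(int(u.mean())-60,0),max(int(v.mean())-60,0)
            cv2.imwrite(f'pics/{tag}{n}.png',cv2.resize(p[y0:y0+120,x0:x0+120,::-1],None,fx=5,fy=5,interpolation=cv2.INTER_CUBIC)); print('  crop origin',x0,y0)
        else: print(n,'few',m.sum()); cv2.imwrite(f'pics/{tag}{n}.png',p[:,:,::-1])
    s=status.observe();print(s['time'],s['tool_pos'],s['tool_rot'],s['contact_force'])
E
python3 -c "
from port import *;port('a')"
```

```text
time: 15.6
tool_pos: [0.5714, -0.0307, 0.3624]
tool_rot: [-1.571, 0.0, 0.386]
contact_force: [-0.2, -0.7, -0.3]
opening: 0.0198
wrist 645 circ ((575.93310546875, -36.71089172363281), 27.787656784057617) mean [ 0.5721 -0.0295] zmed 0.17300611993632764
   lsq [ 0.5729 -0.0305] 0.016855321022508817
  crop origin 198 109
scene 153 circ ((567.4407348632812, -28.25381088256836), 24.79777717590332) mean [ 0.5686 -0.0303] zmed 0.1702530664236379
   lsq [ 0.5692 -0.0293] 0.018642524727769585
  crop origin 213 128
top few 0
15.75 [ 0.5714 -0.0303  0.3625] [-1.5707  0.0001  0.3861] [-0.374   0.1866 -0.7045]
```

View pics/awrist.png

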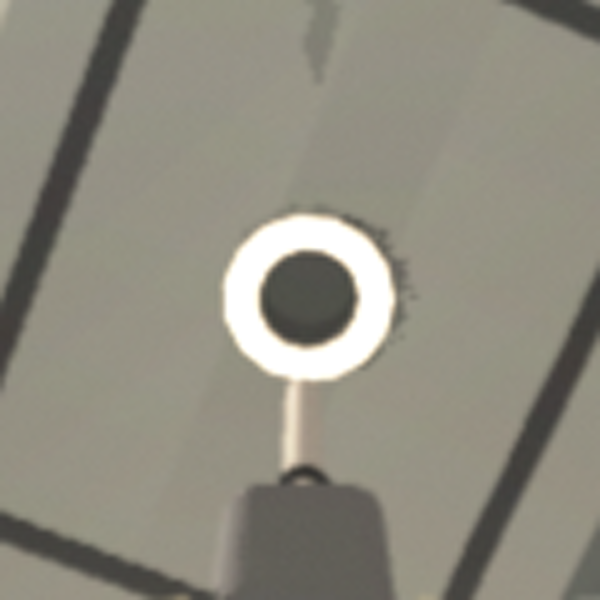

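View pics/ascene.png

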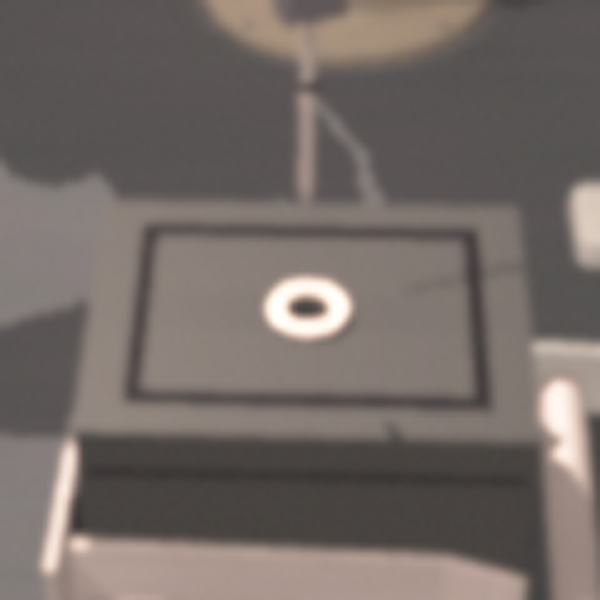

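```bash
cat >> port.py <<'E'
def ray(n,u,v,z,s=None):
    c=get_calibration(n); k=np.array([(u-c['cx'])/c['fx'],(v-c['cy'])/c['fy'],1])
    if n=='wrist':
        M=c['mount'];A=R.from_euler('xyz',s['tool_rot']).as_matrix();o=A@M[:3,3]+s['tool_pos'];r=A@M[:3,:3]@k
    else: o=c['xyz'];r=R.from_euler('xyz',c['rotation']).as_matrix()@k
    return o+r*(z-o[2])/r[2]
def ell(n,p,u0,v0,h):
    # outer white collar and bore by contour
    g=p[v0-h:v0+h,u0-h:u0+h].astype(np.uint8).min(2); g=cv2.resize(g,None,fx=8,fy=8,interpolation=cv2.INTER_CUBIC)
    _,b=cv2.threshold(g,0,255,cv2.THRESH_OTSU); cs,hi=cv2.findContours(b,cv2.RETR_CCOMP,cv2.CHAIN_APPROX_NONE)
    out=[]
    for c in cs:
        if cv2.contourArea(c)>300:
            e=cv2.fitEllipse(c); out.append((u0-h+(e[0][0]+.5)/8-.5,v0-h+(e[0][1]+.5)/8-.5,e[1][0]/8,e[1][1]/8))
    return out
E
python3 - <<'E'
from port import *
s=status.observe()
for n,u,v,h,pth in (('wrist',260,169,18,'awrist'),('scene',275,190,12,'ascene'),('top',226,181,11,'t10')):
    p=np.load(f'pics/{pth}.npz')['p']
    for e in ell(n,p,u,v,h): print(n,np.round(e,2),ray(n,e[0],e[1],.1725,s))
A=R.from_euler('xyz',s['tool_rot'])
print('stem offset world',A.apply([.0013,0,-.0007]))
E
```

```text
wrist [259.1  168.34  33.53  33.87] [ 0.5723 -0.0279  0.1725]
wrist [259.2  168.29  19.75  20.21] [ 0.5724 -0.0278  0.1725]
scene [273.99 188.96  11.96  17.13] [ 0.573  -0.0296  0.1725]
scene [274.01 189.01   4.83   8.12] [ 0.5732 -0.0295  0.1725]
top [226.6  180.69  14.49  14.86] [ 0.5719 -0.029   0.1725]
top [226.62 180.71   9.21   9.36] [ 0.5718 -0.0291  0.1725]
stem offset world [ 0.0015 -0.0002 -0.    ]
```

```bash
python3 -m creep '[{"dx":0.001,"dy":0.01,"dz":0.001,"rx":0,"ry":0,"rz":0,"gripper":0},{"dx":0.001,"dy":0.025,"dz":0.001,"rx":0,"ry":0,"rz":0,"gripper":0},{"dx":0.001,"dy":0.036,"dz":0.001,"rx":0,"ry":0,"rz":0,"gripper":0},{"dx":0.001,"dy":0.036,"dz":0.001,"rx":0,"ry":0,"rz":0,"gripper":0},{"dx":0.001,"dy":0.036,"dz":0.001,"rx":0,"ry":0,"rz":0,"gripper":0},{"dx":0.001,"dy":0.036,"dz":0.001,"rx":0,"ry":0,"rz":0,"gripper":0}]'
python3 - <<'E'
from port import *
port('b')
s=status.observe()
for n,u,v,h in (('scene',275,190,12),):
    p=np.load(f'pics/b{n}.npz')['p']
    for e in ell(n,p,u,v,h): print(n,np.round(e,2),ray(n,e[0],e[1],.1725,s))
W=world('scene',np.load('pics/bscene.npz')['d'])
for r in range(128,190,4):
    m=[x for x in range(255,295) if W[r,x,2]>.19 and .55<W[r,x,0]<.6]
    print(r,m,W[r,m].mean(0) if m else '')
E
```

```text
time: 16.5
tool_pos: [0.5721, -0.0284, 0.3272]
tool_rot: [-1.571, -0.001, 0.387]
contact_force: [0.2, 0.2, -0.9]
opening: 0.0196
wrist 691 circ ((573.9325561523438, -32.76661682128906), 23.557737350463867) mean [ 0.5714 -0.028 ] zmed 0.17307844318043258
   lsq [ 0.5725 -0.0289] 0.016361711996071053
  crop origin 196 116
scene 156 circ ((567.3955078125, -27.288774490356445), 25.713672637939453) mean [ 0.5685 -0.0303] zmed 0.1701335369709992
   lsq [ 0.5692 -0.0295] 0.0184793795678002
  crop origin 213 128
top few 0
16.65 [ 0.572  -0.0284  0.3269] [-1.5711 -0.0006  0.387 ] [ 0.5068  0.7255 -0.72  ]
scene [273.99 188.96  11.96  17.13] [ 0.573  -0.0296  0.1725]
scene [274.01 189.01   4.83   8.11] [ 0.5732 -0.0295  0.1725]
128 [269, 270, 271, 273, 274, 275, 283, 284, 285, 286] [ 0.5899 -0.026   0.3511]
132 [269, 270, 271, 272, 273, 274, 275, 279, 280, 281, 282, 283, 284, 285] [ 0.5916 -0.0259  0.3427]
136 [269, 270, 271, 272, 273, 274, 275, 276, 277, 278, 279, 280, 281, 282, 283] [ 0.5833 -0.0275  0.3276]
140 [269, 270, 271, 272, 273, 274, 275, 276, 277, 278, 279, 280, 281, 282, 283] [ 0.582  -0.0273  0.3167]
144 [269, 270, 271, 272, 273, 274, 275, 276, 277, 278, 279, 280, 281, 282, 283] [ 0.5817 -0.0271  0.3064]
148 [275, 276] [ 0.5769 -0.028   0.2927]
152 [275, 276] [ 0.5762 -0.0278  0.2817]
156 [274, 275, 276] [ 0.5743 -0.0287  0.2696]
160 [274, 275, 276] [ 0.5755 -0.0286  0.2595]
164 [274, 275, 276] [ 0.5747 -0.0284  0.2478]
168 [274, 275, 276] [ 0.5755 -0.0282  0.2371]
172 [274, 275, 276] [ 0.5752 -0.028   0.2254]
176 [274, 275, 276] [ 0.5759 -0.0278  0.2142]
180 [275] [ 0.5758 -0.0277  0.2023]
184 [] 
188 []
```

View pics/bwrist.png

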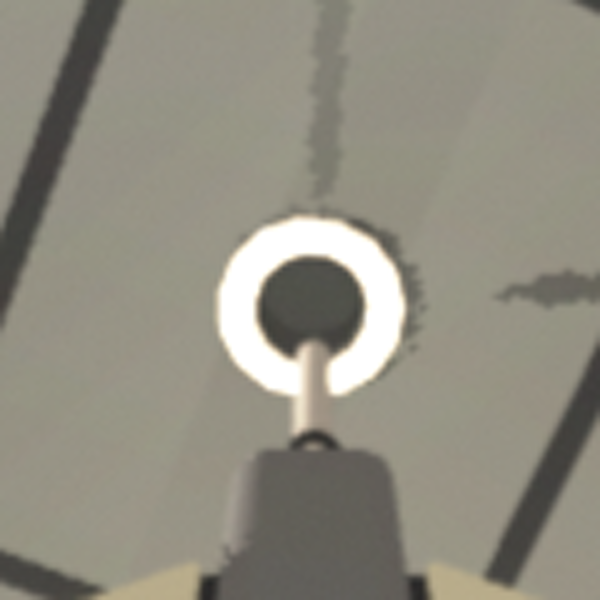

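View pics/bscene.png

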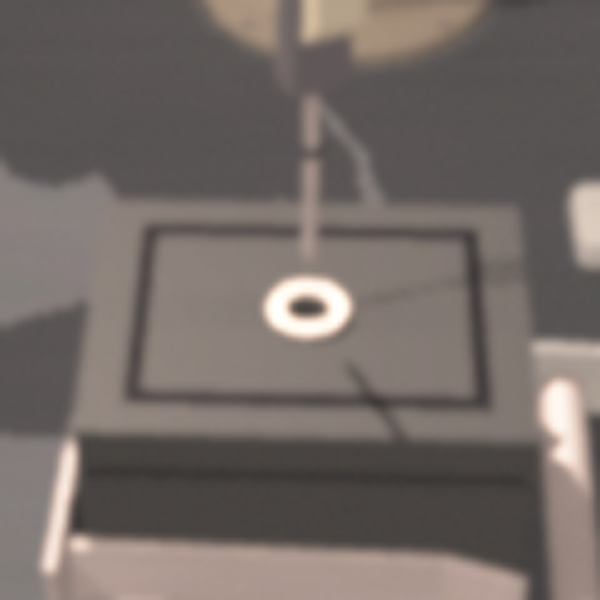

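In the wrist crop, the tip (313,342) points into the bore, whose centre is (311,308). In the scene crop the stem at x 309 is over the bore at x 307. The estimates agree within ~2 mm, against 9 mm of clearance, so I'm lowering.

```bash
python3 -m creep '[{"dx":0,"dy":0.004,"dz":-0.001,"rx":0,"ry":0,"rz":0,"gripper":0},{"dx":0,"dy":0.009,"dz":-0.001,"rx":0,"ry":0,"rz":0,"gripper":0},{"dx":0,"dy":0.015,"dz":-0.001,"rx":0,"ry":0,"rz":0,"gripper":0},{"dx":0,"dy":0.021,"dz":-0.001,"rx":0,"ry":0,"rz":0,"gripper":0},{"dx":0,"dy":0.027,"dz":-0.001,"rx":0,"ry":0,"rz":0,"gripper":0},{"dx":0,"dy":0.033,"dz":-0.001,"rx":0,"ry":0,"rz":0,"gripper":0},{"dx":0,"dy":0.040,"dz":-0.001,"rx":0,"ry":0,"rz":0,"gripper":0},{"dx":0,"dy":0.047,"dz":-0.001,"rx":0,"ry":0,"rz":0,"gripper":0},{"dx":0,"dy":0.054,"dz":-0.001,"rx":0,"ry":0,"rz":0,"gripper":0},{"dx":0,"dy":0.061,"dz":-0.001,"rx":0,"ry":0,"rz":0,"gripper":0},{"dx":0,"dy":0.068,"dz":-0.001,"rx":0,"ry":0,"rz":0,"gripper":0},{"dx":0,"dy":0.075,"dz":-0.001,"rx":0,"ry":0,"rz":0,"gripper":0},{"dx":0,"dy":0.081,"dz":-0.001,"rx":0,"ry":0,"rz":0,"gripper":0},{"dx":0,"dy":0.086,"dz":-0.001,"rx":0,"ry":0,"rz":0,"gripper":0},{"dx":0,"dy":0.089,"dz":-0.001,"rx":0,"ry":0,"rz":0,"gripper":0},{"dx":0,"dy":0.090,"dz":-0.001,"rx":0,"ry":0,"rz":0,"gripper":0},{"dx":0,"dy":0.090,"dz":-0.001,"rx":0,"ry":0,"rz":0,"gripper":0},{"dx":0,"dy":0.090,"dz":-0.001,"rx":0,"ry":0,"rz":0,"gripper":0}]'
python3 - <<'E'
from port import *
port('c')
p=np.load('pics/cwrist.npz')['p'];cv2.imwrite('pics/cw.png',p[:,:,::-1])
p=np.load('pics/cscene.npz')['p'];cv2.imwrite('pics/cs.png',cv2.resize(p[130:230,215:335,::-1],None,fx=6,fy=6,interpolation=cv2.INTER_CUBIC))
W=world('scene',np.load('pics/cscene.npz')['d'])
for r in range(164,196,2):
    m=[x for x in range(255,295) if W[r,x,2]>.172 and .55<W[r,x,0]<.6]
    print(r,m,W[r,m].mean(0) if m else '',p[r,275])
E
```

```text
time: 18.9
tool_pos: [0.5723, -0.0293, 0.2368]
tool_rot: [-1.571, -0.0, 0.387]
contact_force: [0.4, 0.7, -1.2]
opening: 0.02
wrist 888 circ ((567.6824340820312, -36.673858642578125), 28.53837776184082) mean [ 0.5691 -0.0234] zmed 0.1731030171397731
   lsq [ 0.5724 -0.029 ] 0.016498337933647217
  crop origin 196 137
scene 146 circ ((566.6643676757812, -29.87253761291504), 25.55044937133789) mean [ 0.5695 -0.0308] zmed 0.17013828640308643
   lsq [ 0.5685 -0.0297] 0.018457213117092707
  crop origin 213 128
top few 0
19.05 [ 0.5723 -0.0293  0.2368] [-1.5709 -0.0003  0.387 ] [ 0.6519 -0.1191 -0.8078]
164 [268, 269, 270, 271, 272, 273] [ 0.585  -0.0385  0.2554] [196 174 150]
166 [268, 269, 270, 271, 272, 273] [ 0.5853 -0.0384  0.2501] [198 176 151]
168 [268, 269, 270, 271, 272, 273, 274, 278, 279, 280, 281, 282, 283] [ 0.5918 -0.0276  0.2496] [194 173 148]
170 [268, 269, 270, 271, 272, 273, 274, 275, 276, 277, 278, 279, 280, 281] [ 0.5852 -0.0293  0.2389] [148 132 118]
172 [268, 269, 270, 271, 272, 273, 274, 275, 276, 277, 278, 279, 280, 281] [ 0.5825 -0.0292  0.2311] [99 91 90]
174 [268, 269, 270, 271, 272, 273, 274, 275, 276, 277, 278, 279, 280, 281] [ 0.5819 -0.0291  0.2249] [96 87 88]
176 [268, 269, 270, 271, 272, 273, 274, 275, 276, 277, 278, 279, 280, 281] [ 0.5824 -0.0291  0.2195] [96 88 89]
178 [269, 270, 271, 272, 273, 274, 275, 276, 277, 278, 279, 280] [ 0.5832 -0.029   0.2142] [105  96  95]
180 [270, 271, 272, 273, 274, 275] [ 0.5825 -0.0335  0.2077] [138 124 118]
182 [274, 275] [ 0.5749 -0.0287  0.1955] [153 137 130]
184 [274, 275] [ 0.5762 -0.0286  0.1905] [223 199 184]
186 [271, 274, 275, 276, 278, 279] [ 0.5669 -0.026   0.1766] [227 203 186]
188 [268, 269, 273, 274, 275, 280, 281] [ 0.5728 -0.0289  0.1753] [131 116 109]
190 [268, 273, 274, 280, 281] [ 0.5775 -0.0267  0.1731] [117 103  97]
192 [269, 270, 280] [ 0.585  -0.0319  0.1733] [245 228 214]
194 []  [248 233 221]
```

View pics/cw.png

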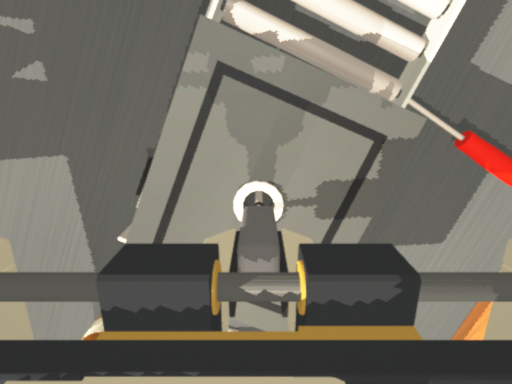

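View pics/cs.png

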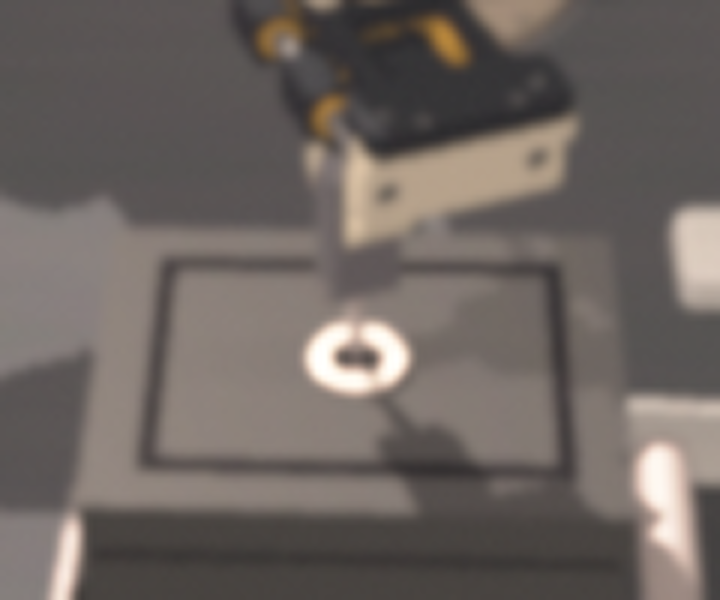

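Run:
```python
from port import *
for f in ('top0','t10'):
    z=np.load(f'pics/{f}.npz');W=world('top',z['d']);X,Y,Z=W[...,0],W[...,1],W[...,2]
    m=(Z>.035)&(Z<.115)&(Y>-.25)&(Y<.4)&(X>.42)&(X<.72)
    n,l,st,_=cv2.connectedComponentsWithStats(m.astype(np.uint8)); m=l==1+np.argmax(st[1:,4])
    r=cv2.minAreaRect(W[m][:,:2].astype(np.float32)*1000); a=np.radians(r[2] if r[1][0]>r[1][1] else r[2]+90); c=np.array(r[0])/1000
    print(f,r,'bay',c-.117*np.array([np.cos(a),np.sin(a)]))
for n in ('top',):
    p,d=read_camera(n); a=np.load('pics/top0.npz')['p']
    cv2.imwrite('pics/cmp.png',np.vstack([a[60:300,100:400,::-1],p[60:300,100:400,::-1]]))
s=status.observe();print(s['time'],s['tool_pos'],s['contact_force'],s['opening'],abs(s['qvel']).max())
```

```text
top0 ((576.4078979492188, 85.50440979003906), (462.8074645996094, 221.1380157470703), 87.65090942382812) bay [ 0.5716 -0.0314]
t10 ((576.03125, 56.82557678222656), (405.7549743652344, 221.24722290039062), 87.39022064208984) bay [ 0.5707 -0.0601]
19.1 [ 0.5723 -0.0293  0.2367] [ 0.0491 -0.1609 -1.2956] 0.019969509227527462 0.0011211805398895704
```

View pics/cmp.png

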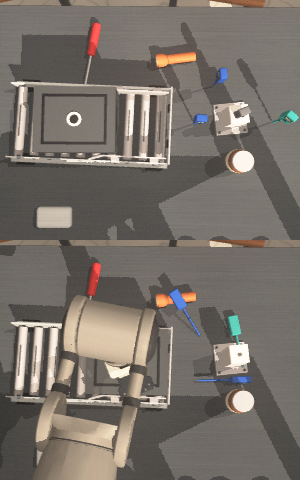

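```bash
python3 -c "
from cell import robot;print(robot.hand_in())"
```

```text
the job is handed in; nothing more can be done
None
```

I pushed the box home against the end stop, took the grey probe from its stand and lowered it through the port. I handed in at about 19 s, still holding the probe there; no verdict is reported.

**Last checks**
- **Box:** its centre is at about (0.572, -0.029). That is roughly 2.5 mm from the bay point estimated in the first picture, and the tolerance is 8 mm. It met firm resistance, about 15 N, when I pressed it home.
- **Probe:** the cameras put the stem within about 1–2 mm of the port axis, upright. The mark ring is calculated to be about 1 mm above the rim.
- **Hold:** the arm is still, and the fingers are closed on the 20 mm handle.

**Uncertain or disagreeing**
- The three cameras differ by up to 2 mm on where the port is.
- The box sits about 1.3 degrees off the track's direction.
- A later re-estimate of the bay was useless because the arm hid one end of the track, so the first one stands.
- The force sensor's noise, about 1 N, is too coarse to show a 0.3 N touch. That the probe never touched the box rests on its clearance in the bore.
- The two blue probes and the teal one toppled while I was pushing the box, without the arm going near them. One blue probe landed across the torch. Comparing the first and last pictures, the torch, jar and screwdriver look unmoved.
- The tin was hidden behind the arm in the last top picture, but nothing went near it.

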